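Raise the telescoping probe stand to its upper setting

ROBOT

A 6-joint arm with a two-finger parallel gripper is mounted at the origin on a cart in front of the work surface, level with it; the furniture and walls round the work are solid. World frame = base frame: x ahead of the robot, y to its left, z up, the work surface at z = 0. Lengths are in m, angles in degrees, forces in N, time in s.
With the tool pointing down it reaches from about 0.35 to 0.875 m from the base axis. Payload 4.2 kg.
Tool frame: the origin (TCP) lies at the very end of the fingers, on their centre line; the grasp point (between the pads) lies behind it (r.grip_point_offset is the z of the grasp point in the tool frame, in m); z points along the fingers, y is the direction in which the jaws open and shut (so a half turn about z gives the same grasp; the last joint's range is limited). The gripper opens to 87 mm and grips with 3 to 60 N. Pads are 19 mm wide; open, the fingers measure 117 mm over their backs; the gripper's body (75 mm by 190 mm) begins 51 mm behind the grasp point.
Start: joints at [85.749, 22.042, 0.453, 0, -68.411, -14.817], TCP at [0.204, 0.591, 0.223] pointing down, gripper open.
Joint ranges: [-179.83, 179.83], [-69.29, 118.12], [-61.27, 80.66], [-181.25, 117.63], [-171.15, -9.14], [-177.46, 177.46]. Speed limits (degrees/s): [159.86, 159.86, 180, 180, 180, 180].

INTERFACE

Orientations are given as a 3x3 rotation matrix whose columns are the frame's x, y, z axes.
In Python, from station import r, capture, workorder gives the robot as it stands. The module is installed in compiled form; this text tells all that it offers.
- The arm moves only by the shell command python3 -m crank 'ROWS'. ROWS is JSON, a list of rows, each an object with "delta_rot": the turn, a rotation vector about the tool's x, y, z in rad, a list of three; "linear": the shift along the tool's x, y, z in m, a list of three; "gripper": the opening in per cent of the stroke, from 0 (shut) to 100 (fully open). A call has 1 to 10 rows; each row shifts and turns the commanded pose from where the row before left it, along the tool's axes as they then stand; what a row does not reach is not made up. A row lasts 1/8 s, in which the tool goes at most 62.5 mm and 10.7 degrees, less where a joint would pass 70% of its speed; a pose out of reach is approached as far as the arm can. A call is refused whole if a number of a shift passes 0.0625 or a number of a turn 0.188, either way. A call with a gripper value outside its range is refused whole. The fingers move at their own pace and stop on an object; the grip force is fixed at half the most. Time passes only in rows, so rows that do not move let the fingers close. It gives the time, the measured TCP pose, the force and the opening at its end, in the units of the state.
- r.sense(): the state, without advancing time (a new reading comes with each control period).
- capture(name): name is "side" or "top"; returns a dict with "img" (480x640x3 uint8, blue, green, red), "fx", "fy", "cx", "cy" (pixels), "world_from_camera" (4x4, takes a point from camera to world coordinates). Camera axes: x right, y down, z forward; pixel columns grow to the right and rows downward; lengths in m; the calibration is good to about 2 mm. A picture is of the moment at which its call begins. There is no depth.
- workorder.finish_job(): hands the job in, once; it reports no verdict.
The state is a dict: "time_s": time; "joints": joint angles; "joint_velocities": joint speeds; "effort": joint torques, N m; "tcp_pos": TCP position; "ee_rot": TCP orientation; "wrist_force": force on the tool from outside, world axes, zero at the start; "moment": the same for the moment, N m; "gripper_width": opening from 0.0 (shut) to 1.0 (fully open).
Only numpy, scipy, OpenCV 4.12 (cv2) and the standard library are available. Lean on these libraries where they do the work, as an engineer would, in place of code of your own. Each camera call takes 0.05 s, during which the arm holds its last target.

TASK

The temperature-probe stand is locked at its low setting and a taller bowl has to go under the probe: take the flat grip on top of its post, twist it anticlockwise to unlock, draw the post up and, twisting it clockwise only gently, feel for the upper notch, then twist it home there, let the post settle so that it is locked at the upper setting, and let go. The notch sits at a different height each time and cannot be seen, so do not force the post against its track, and leave the things standing round it where they are.

Things in the scene. Friction and masses are not known exactly. Their poses are not given: they have to be found in the camera images.
- probe_stand: The stand, fixed to the table: dark base plate 130 x 130 x 12 mm, square aluminium housing 52 x 52 mm, round steel cap; 172 mm tall. The vertical post slides and turns in it. Origin: centre of the underside, on the post's axis. z up; x points to the long rib on the cap, the locked direction (post angle 0).
- post: The loose telescoping steel post, 22 mm diameter, about 0.25 kg, about 1.5 mm play in its guides. Origin: on its axis, at a hidden square cross pin (8 x 8 mm, reaching 20 mm each way along x) that runs in a bayonet track in the housing. z up. A thin arm with a hanging probe points along +x, 33 mm below the grip's centre, reaching 81 mm from the axis.
- post_grip (a point): Centre of the post's flat black grip: a plate 44 mm long (x), 12 mm thick (y), 46 mm tall, above a hub 32 mm wide. The point is on the post's axis, 20 mm below the plate's top edge, 26 mm above its lower edge, and about 220 mm above the table at the low setting. x along the plate and the probe arm, z up. A grip of 40 N holds it for twisting.
- mark_unlocked (a point): Short rib on the cap, 21 mm from the axis, 61 degrees anticlockwise from above of the stand's x: the unlocked direction. Twisting the post there from the low setting needs no lifting and little torque. At 46 to 76 degrees its pin is in the open channel and it slides freely up to 67 mm, where the cap stops it. Below and above the notch the channel's side stops it from turning back past about 45 degrees.
- mark_locked (a point): Long rib on the cap, 20 mm from the axis along the stand's x: the locked direction. The upper notch lets the pin turn back to it, within about 5 degrees, over only 3.5 mm of height, from a lift of 37 to 57 mm (differs each time, hidden). The pin then sinks 3 mm behind a lip: the post rests 34 to 54 mm above the low setting.
- cap_centre (a point): Centre of the cap's top face, on the post's axis, 172 mm above the table. Feeling: raise the unlocked post slowly with a light clockwise twist (0.1 to 0.2 N m is plenty); the pin rubs on the channel's side until it gives way into the notch. The track bears on the pin about 15 mm from the axis, at both ends; more than 40 N between post and stand counts as forcing.
- steel_cup_a: Bystander: small empty steel cup, 64 mm wide, 33 mm tall, origin at the centre of its underside, standing loose beside the stand.
- timer: Bystander: round kitchen timer, 66 mm wide, 50 mm tall, origin at the centre of its underside, standing loose beside the stand.
- tape_roll: Bystander: roll of tape lying flat, 100 mm wide, 25 mm tall, origin at the centre of its underside, loose behind the stand.
Not all that is in view belongs to the job. Of the things that look like the probe_stand, the largest one is meant.

How it is judged (in metres and radians):
On the way, in this order (a step that is already met when the one before it is completed fails the run):
1. the post is twisted anticlockwise out of its lock (more than 43 degrees) while still down (angle between the x axis of post_grip and the x axis of probe_stand, either way round above 0.75 rad and z of post_grip in the frame of probe_stand below 0.228 m), for 0.1 s.
2. the post is drawn up more than 25 mm (z of post_grip in the frame of probe_stand above 0.245 m), for 0.1 s.
At the end, for the whole second after the job is handed in: The post rests in the upper notch: its grip 30 to 58 mm above the low setting, turned back to within 0.2 rad of the locked direction, upright, at rest and let go (z of post_grip in the frame of probe_stand between 0.25 and 0.278 m and angle between the x axis of post_grip and the x axis of probe_stand, either way round below 0.2 rad and angle between post_grip's own z axis and vertical below 0.12 rad and linear speed of post below 0.02 m/s and contact force between the fingers and post below 0.1 N); the robot touches nothing.
It fails at once if the post is forced against the stand (more than 40 N between them) (contact force between post and probe_stand above 40 N).
It fails at once if a bystander (steel_cup_a) is shoved more than 20 mm (distance of steel_cup_a from where it was at the start of the episode above 0.02 m).
It fails at once if a bystander (timer) is shoved more than 20 mm (distance of timer from where it was at the start of the episode above 0.02 m).
It fails at once if a bystander (tape_roll) is shoved more than 20 mm (distance of tape_roll from where it was at the start of the episode above 0.02 m).
It also fails if it takes over 72 s, if anything falls off the work surface, if the arm or the gripper's body presses on something with over 40 N, if the wrist force passes 120 N, or if a joint passes its speed limit or range.

## Working session

There is one attempt and no reset: what is moved stays moved. The work goes in short steps, Python scripts to look and compute and a shell command to move; the robot and the scene stay as the last step left them, time stands still between calls to the robot, and variables do not carry over. Pictures are saved under pics/ and viewed, and the job is handed in when it is done.

```bash
mkdir -p pics; ls; python3 - <<'E'
from station import r, capture
import cv2,numpy as np
print(r.sense(), r.grip_point_offset)
for n in("side","top"):
    c=capture(n);cv2.imwrite(f"pics/{n}0.png",c["img"]);print(n,c["fx"],c["cx"],c["cy"],np.round(c["world_from_camera"],3).tolist())
E
```

```text
pics
{'time_s': 0.0, 'joints': array([ 8.57508819e+01,  2.20926592e+01,  3.79179296e-01, -2.96322981e-02,
       -6.84106166e+01, -1.48155433e+01]), 'joint_velocities': array([-0.06988441,  0.00954773,  0.0279232 , -0.07071905,  0.00905516,
       -0.0362323 ]), 'effort': array([-7.50345625e-04, -3.90666068e+01,  1.87408000e+01,  4.21989128e+00,
        1.10255083e-02, -1.88803856e-04]), 'tcp_pos': array([0.20393929, 0.59015075, 0.22143384]), 'ee_rot': array([[ 9.45088235e-01, -3.26814653e-01, -6.40050616e-04],
       [-3.26815268e-01, -9.45085852e-01, -2.12426129e-03],
       [ 8.93369361e-05,  2.21679267e-03, -9.99997539e-01]]), 'wrist_force': array([-0.11794468,  0.64866788, -1.40331835]), 'moment': array([ 0.01985202, -0.08378619, -0.00475138]), 'gripper_width': 0.99956784333614} -0.0187
side 499.175819538706 314.86823951534996 243.20003187505654 [[1.0, 0.018, 0.001, 0.627], [0.012, -0.67, 0.742, -0.672], [0.014, -0.742, -0.67, 0.784], [0.0, 0.0, 0.0, 1.0]]
top 502.4300379733961 305.47164309605944 248.06120098874246 [[-0.025, -0.981, 0.191, 0.438], [-1.0, 0.024, -0.006, 0.012], [0.002, -0.191, -0.982, 1.06], [0.0, 0.0, 0.0, 1.0]]
```

View pics/side0.png

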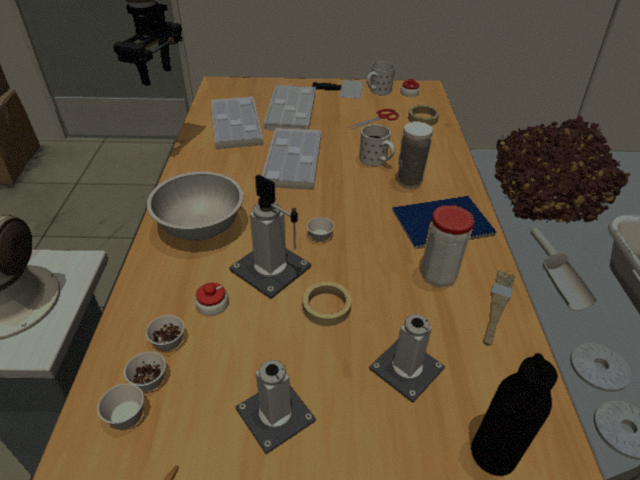

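View pics/top0.png

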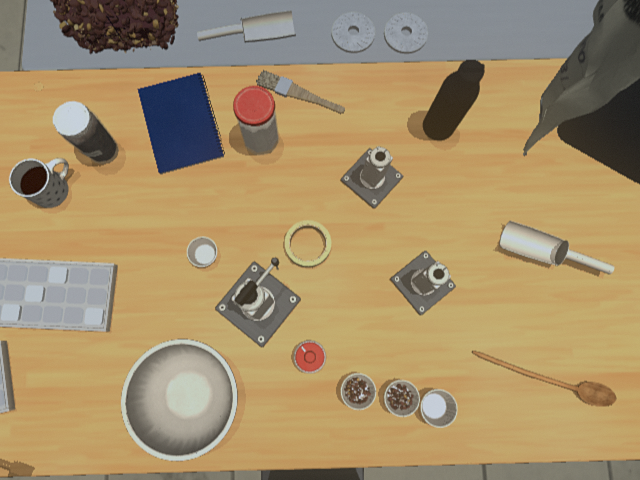

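Three stands are similar. In the top view they are at (257,303), (372,177) and (422,282); in the side view at (268,240), (411,350) and (275,400). The one at (257,303) top and (268,240) side is the largest, and the only one with a black grip and probe arm. The cup at (202,252), tape (307,244) and timer (310,356) are beside it. I'll confirm it with an enlarged crop.

```bash
python3 - <<'E'
import cv2,numpy as np
t=cv2.imread("pics/top0.png")[235:355,200:340];s=cv2.imread("pics/side0.png")[165:305,215:345]
a=cv2.resize(t,(400,343),interpolation=cv2.INTER_CUBIC);b=cv2.resize(s,(390,420),interpolation=cv2.INTER_CUBIC)
o=np.zeros((420,790,3),np.uint8);o[:343,:400]=a;o[:,400:]=b;cv2.imwrite("pics/crop0.png",o)
E
```

```text
(no output)
```

View pics/crop0.png

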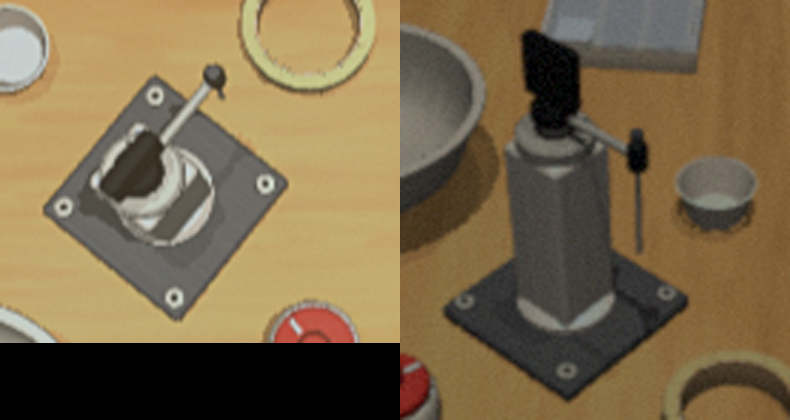

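Confirmed: it has the black plate grip, the arm with probe and the biggest housing. Now I'll measure its centre and the grip and arm direction from both views.

```bash
cat > h.py <<'E'
import cv2,numpy as np
from station import r,capture
def ray(c,u,v):
    M=np.array(c["world_from_camera"]);d=M[:3,:3]@[(u-c["cx"])/c["fx"],(v-c["cy"])/c["fy"],1];return M[:3,3],d
def onz(c,u,v,z):
    o,d=ray(c,u,v);return (o+d*(z-o[2])/d[2])
def proj(c,p):
    M=np.linalg.inv(np.array(c["world_from_camera"]));q=M[:3,:3]@p+M[:3,3];return np.array([c["fx"]*q[0]/q[2]+c["cx"],c["fy"]*q[1]/q[2]+c["cy"]])
def tri(c1,p1,c2,p2):
    o1,d1=ray(c1,*p1);o2,d2=ray(c2,*p2)
    s,_,_,_=np.linalg.lstsq(np.c_[d1,-d2],o2-o1,rcond=None);a,b=o1+s[0]*d1,o2+s[1]*d2
    return (a+b)/2,np.linalg.norm(a-b)
E
python3 - <<'E'
from h import *
T=capture("top");S=capture("side")
np.set_printoptions(precision=4,suppress=True)
q=lambda L:[(200+x/2.857,235+y/2.857) for x,y in L]
B=[onz(T,*p,0.012) for p in q([(155,95),(265,184),(174,297),(63,206)])]
print("bolts top",np.array(B)[:,:2].tolist(),np.mean(B,0))
qs=lambda L:[(215+(x-400)/3,165+y/3) for x,y in L]
B=[onz(S,*p,0.012) for p in qs([(665,292),(567,370),(464,300)])]
print("bolts side",np.array(B)[:,:2].tolist(),(B[0]+B[2])/2)
# probe ball
print("ball",tri(T,q([(214,76)])[0],S,qs([(638,137)])[0]))
for n,c,w in(("top",T,(225,270,255,310)),("side",S,(250,170,285,215))):
    m=(c["img"].max(2)<50).astype(np.uint8); k=np.zeros_like(m);k[w[1]:w[3],w[0]:w[2]]=m[w[1]:w[3],w[0]:w[2]]
    cn=max(cv2.findContours(k,0,2)[0],key=cv2.contourArea);print(n,cv2.contourArea(cn),cv2.minAreaRect(cn),cv2.approxPolyDP(cn,2,True)[:,0].tolist())
    im=cv2.resize(c["img"][w[1]-15:w[3]+15,w[0]-15:w[2]+15],None,fx=7,fy=7,interpolation=cv2.INTER_CUBIC);im=cv2.convertScaleAbs(im,alpha=1.8,beta=20);cv2.imwrite(f"pics/g_{n}.png",im);print(im.shape)
E
```

```text
bolts top [[0.6020402346117056, 0.11433742448260803], [0.5344340729591475, 0.034501307716749266], [0.4549682921322921, 0.10148233324098412], [0.5220909122048888, 0.1816313056642669]] [0.5284 0.108  0.012 ]
bolts side [[0.603383540597167, 0.12022271565260145], [0.5372105456334454, 0.04048342703895558], [0.45658943420796416, 0.10804247268803924]] [0.53   0.1141 0.012 ]
ball (array([0.5858, 0.0605, 0.2035]), np.float64(0.005780047399228854))
top 0.0 ((241.0, 291.0), (0.0, 0.0), 0.0) [[241, 291]]
(490, 420, 3)
side 484.5 ((265.2945556640625, 193.54156494140625), (37.563880920410156, 18.12715721130371), 88.02507019042969) [[258, 175], [256, 187], [260, 196], [260, 208], [275, 212], [270, 205], [274, 200], [274, 183]]
(525, 455, 3)
```

View pics/g_top.png

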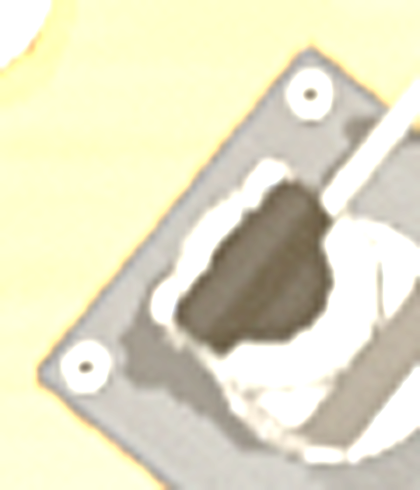

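View pics/g_side.png

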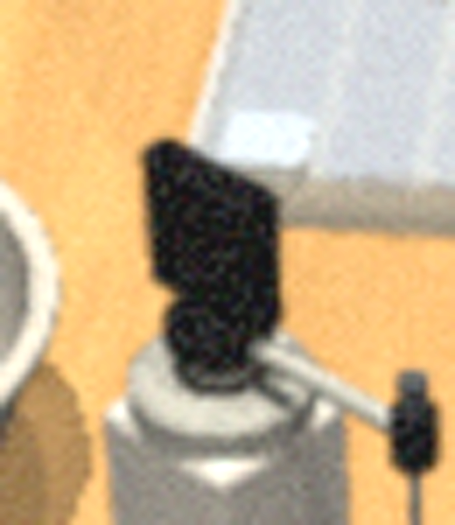

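```bash
python3 - <<'E'
from h import *
T=capture("top");S=capture("side")
np.set_printoptions(precision=4,suppress=True)
f=lambda x,y,o:(o[0]+(x+.5)/7-.5,o[1]+(y+.5)/7-.5)
to=(210,240);so=(235,155)
L=[onz(T,*f(x,y,to),.240) for x,y in[(175,310),(290,180),(330,215),(215,345)]]
print("top face",np.array(L)[:,:2],np.mean(L,0), np.degrees(np.arctan2(*(L[1]-L[0])[1::-1])))
E1=[onz(S,*f(x,y,so),.240) for x,y in[(148,152),(165,140),(275,192),(255,200)]]
print("side face",np.array(E1)[:,:2],np.mean(E1,0))
for p in [(.529,.108,.24),(.529,.111,.24),(.529,.114,.24)]: print(proj(T,np.array(p)),proj(S,np.array(p)))
# plate corners by mask
for n,c in(("top",T),("side",S)):
    w=(205,250,310,355) if n=="top" else (222,235,318,300)
    im=c["img"];hsv=cv2.cvtColor(im,cv2.COLOR_BGR2HSV)
    m=((hsv[...,1]<70)&(hsv[...,2]<130)).astype(np.uint8);k=np.zeros_like(m);k[w[1]:w[3],w[0]:w[2]]=m[w[1]:w[3],w[0]:w[2]]
    cn=max(cv2.findContours(k,0,2)[0],key=cv2.contourArea);h=cv2.convexHull(cn)
    a=cv2.approxPolyDP(h,4,True)[:,0];print(n,a.tolist());print(np.array([onz(c,*p,.012)[:2] for p in a]))
    # ring of steel screws
    g=cv2.cvtColor(im,cv2.COLOR_BGR2GRAY)
    pts=[(254,268),(293,299),(261,339),(222,307)] if n=="top" else [(303,262),(271,288),(236,265)]
    B=[]
    for x,y in pts:
        q=g[y-7:y+8,x-7:x+8].astype(float);b=np.where(q>np.percentile(q,80),q-np.median(q),0).clip(0);yy,xx=np.mgrid[-7:8,-7:8];b*=(np.hypot(xx,yy)<6)
        B.append(onz(c,x+(b*xx).sum()/b.sum(),y+(b*yy).sum()/b.sum(),.013))
    B=np.array(B);print("screws",B[:,:2],(B[0]+B[2])/2)
E
```

```text
top face [[0.5414 0.1245]
 [0.5715 0.0975]
 [0.563  0.0881]
 [0.5329 0.1151]] [0.5522 0.1063 0.24  ] -41.8883595312058
side face [[0.513  0.1187]
 [0.5171 0.1246]
 [0.5489 0.1011]
 [0.5438 0.0972]] [0.5307 0.1104 0.24  ]
[244.6565 291.1344] [263.6076 179.6808]
[242.8211 291.1796] [263.7466 178.7698]
[240.9855 291.2248] [263.885 177.863]
top [[253, 262], [299, 297], [262, 346], [216, 309]]
[[0.6155 0.1169]
 [0.5391 0.0214]
 [0.4407 0.0993]
 [0.5185 0.1942]]
screws [[0.6024 0.1145]
 [0.5349 0.0348]
 [0.4553 0.1019]
 [0.5222 0.1816]] [0.5289 0.1082 0.013 ]
side [[252, 235], [283, 235], [310, 265], [270, 297], [230, 269]]
[[0.4804 0.2089]
 [0.553  0.2109]
 [0.6183 0.1122]
 [0.5377 0.0163]
 [0.4444 0.0953]]
screws [[0.6079 0.1316]
 [0.5361 0.0399]
 [0.4474 0.1185]] [0.5276 0.1251 0.013 ]
```

```bash
python3 - <<'E'
from h import *
T=capture("top");S=capture("side")
np.set_printoptions(precision=4,suppress=True)
f=lambda x,y,o:(o[0]+(x+.5)/7-.5,o[1]+(y+.5)/7-.5)
to=(210,255);so=(235,155)
L=[f(x,y,to) for x,y in[(175,310),(290,180),(330,215),(215,345)]]
Lw=[onz(T,*p,.240) for p in L]
print("top face",np.array(Lw)[:,:2],np.mean(Lw,0), np.degrees(np.arctan2(*(Lw[1]-Lw[0])[1::-1])))
print(tri(T,np.mean(L,0),S,f(211,171,so)))
print(tri(T,L[0],S,f(165,140,so)),tri(T,L[2],S,f(275,192,so)))
E
```

```text
top face [[0.5168 0.1245]
 [0.5466 0.0976]
 [0.5381 0.0882]
 [0.5084 0.1151]] [0.5275 0.1063 0.24  ] -42.056804635562344
(array([0.5293, 0.1066, 0.242 ]), np.float64(0.004180961020414723))
(array([0.5169, 0.1245, 0.2401]), np.float64(0.00031920578472053283)) (array([0.5437, 0.0889, 0.2468]), np.float64(0.012942281812835797))
```

```bash
python3 -m crank '[{"delta_rot":[0,0,0],"linear":[0,0,-0.05],"gripper":100},{"delta_rot":[0,0,0],"linear":[0,0,-0.05],"gripper":100},{"delta_rot":[0,0,0.06],"linear":[0.0387,0.029,0],"gripper":100},{"delta_rot":[0,0,0],"linear":[0.0387,0.029,0],"gripper":100},{"delta_rot":[0,0,0],"linear":[0.0387,0.029,0],"gripper":100},{"delta_rot":[0,0,0],"linear":[0.0387,0.029,0],"gripper":100},{"delta_rot":[0,0,0],"linear":[0.0387,0.029,0],"gripper":100},{"delta_rot":[0,0,0],"linear":[0.0387,0.029,0],"gripper":100}]'
```

```text
time_s: 1.4
tcp_pos: [0.355, 0.3411, 0.3228]
ee_rot: [[0.924, -0.383, 0.0], [-0.383, -0.924, 0.001], [0.0, -0.001, -1.0]]
wrist_force: [-0.1, 0.2, -0.4]
gripper_width: 0.999
```

```bash
python3 -m crank '[{"delta_rot":[0,0,0.16],"linear":[0.03,0.025,0],"gripper":100},{"delta_rot":[0,0,0.16],"linear":[0.03,0.025,0],"gripper":100},{"delta_rot":[0,0,0],"linear":[0,0,0],"gripper":100},{"delta_rot":[0,0,0],"linear":[0,0,0],"gripper":100}]'
```

```text
time_s: 1.9
tcp_pos: [0.3851, 0.2711, 0.3227]
ee_rot: [[0.757, -0.654, 0.0], [-0.654, -0.757, 0.001], [-0.0, -0.001, -1.0]]
wrist_force: [-0.3, 0.7, -0.4]
gripper_width: 0.999
```

```bash
python3 -m crank '[{"delta_rot":[0,0,0],"linear":[0.043,0.0057,0],"gripper":100},{"delta_rot":[0,0,0],"linear":[0.043,0.0057,0],"gripper":100},{"delta_rot":[0,0,0],"linear":[0.043,0.0057,0],"gripper":100},{"delta_rot":[0,0,0],"linear":[0.043,0.0057,0],"gripper":100},{"delta_rot":[0,0,0],"linear":[0.043,0.0057,0.03],"gripper":100},{"delta_rot":[0,0,0],"linear":[0,0,0.02],"gripper":100},{"delta_rot":[0,0,0],"linear":[0,0,0],"gripper":100},{"delta_rot":[0,0,0],"linear":[0,0,0],"gripper":100}]'
python3 - <<'E'
from h import *
np.set_printoptions(precision=4,suppress=True)
p=r.sense()["tcp_pos"];R=r.sense()["ee_rot"];print(p)
o=[]
for n in("top","side"):
    c=capture(n);u=proj(c,p);v=proj(c,np.array([.529,.109,.24]));print(n,u,v)
    x,y=int(v[0]),int(v[1])-15
    im=c["img"].copy()
    crop=im[y-48:y+48,x-40:x+40];b=cv2.resize(cv2.convertScaleAbs(crop,alpha=1.7,beta=20),None,fx=5,fy=5,interpolation=cv2.INTER_CUBIC)
    for q,col in((u,(0,0,255)),(v,(0,255,0))): cv2.circle(b,(int((q[0]-x+40.5)*5),int((q[1]-y+48.5)*5)),3,col,-1)
    o.append(b);print(x-40,y-48)
cv2.imwrite("pics/above.png",np.hstack(o))
E
```

```text
time_s: 2.9
tcp_pos: [0.5296, 0.1099, 0.2735]
ee_rot: [[0.758, -0.652, 0.002], [-0.652, -0.758, 0.0], [0.001, -0.001, -1.0]]
wrist_force: [0.1, -0.0, -0.5]
gripper_width: 0.998
[0.5296 0.1099 0.2735]
top [240.9711 288.5152] [244.0447 291.1495]
204 228
side [263.0059 164.0974] [263.654  179.3766]
223 116
```

View pics/above.png

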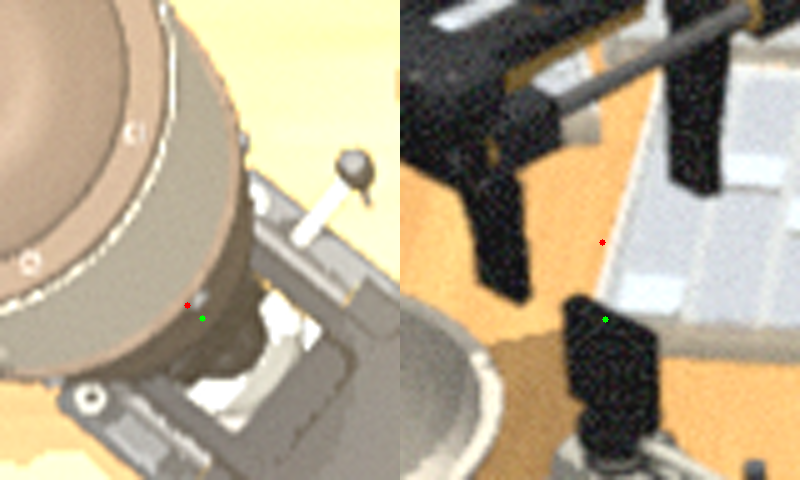

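The side view shows the fingertips at crop (505,297) and (697,190), straddling the plate top at about (612,322). The tips' midpoint falls on the projected TCP, so the calibration holds. Descending.

```bash
python3 -m crank '[{"delta_rot":[0,0,0],"linear":[0,0,0.02],"gripper":100},{"delta_rot":[0,0,0],"linear":[0,0,0.02],"gripper":100},{"delta_rot":[0,0,0],"linear":[0,0,0.02],"gripper":100},{"delta_rot":[0,0,0],"linear":[0,0,0.01],"gripper":60},{"delta_rot":[0,0,0],"linear":[0,0,0],"gripper":30},{"delta_rot":[0,0,0],"linear":[0,0,0],"gripper":22},{"delta_rot":[0,0,0],"linear":[0,0,0],"gripper":22},{"delta_rot":[0,0,0],"linear":[0,0,0],"gripper":22}]'
python3 - <<'E'
from h import *
print(r.sense()["moment"],r.sense()["wrist_force"])
o=[]
for n,x,y in(("top",244,285),("side",264,185)):
    c=capture(n);b=cv2.resize(cv2.convertScaleAbs(c["img"][y-48:y+48,x-40:x+40],alpha=1.7,beta=20),None,fx=5,fy=5,interpolation=cv2.INTER_CUBIC);o.append(b)
cv2.imwrite("pics/down.png",np.hstack(o))
E
```

```text
time_s: 4.0
tcp_pos: [0.5293, 0.1089, 0.2031]
ee_rot: [[0.757, -0.654, 0.001], [-0.654, -0.757, 0.0], [0.0, -0.001, -1.0]]
wrist_force: [0.3, 0.2, -0.6]
gripper_width: 0.516
[-0.02909505  0.03234084 -0.02946576] [ 0.31379193  0.174127   -0.5792833 ]
```

View pics/down.png

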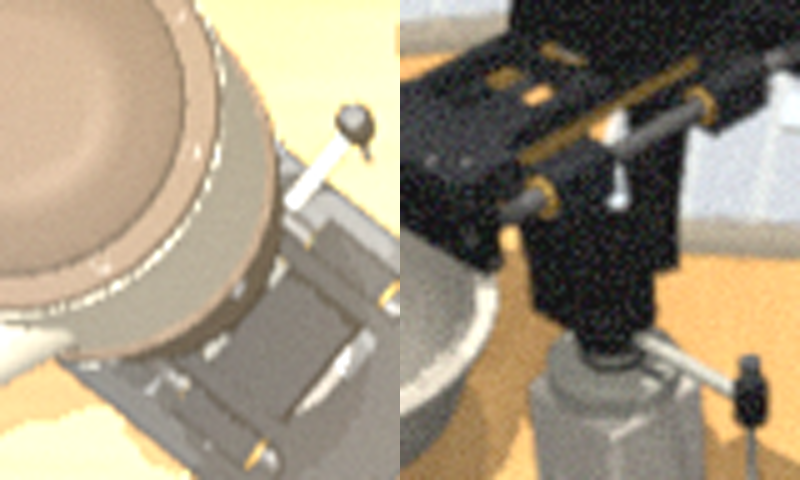

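The fingers straddle the plate with the arm clear. Closing slowly and watching the force.

```bash
python3 -m crank '[{"delta_rot":[0,0,0],"linear":[0,0,0],"gripper":22},{"delta_rot":[0,0,0],"linear":[0,0,0],"gripper":22},{"delta_rot":[0,0,0],"linear":[0,0,0],"gripper":22},{"delta_rot":[0,0,0],"linear":[0,0,0],"gripper":19}]'; python3 -m crank '[{"delta_rot":[0,0,0],"linear":[0,0,0],"gripper":17},{"delta_rot":[0,0,0],"linear":[0,0,0],"gripper":16}]'
```

```text
time_s: 4.6
tcp_pos: [0.5291, 0.1089, 0.2025]
ee_rot: [[0.757, -0.654, -0.0], [-0.654, -0.757, -0.0], [-0.0, 0.0, -1.0]]
wrist_force: [-0.6, 0.8, -0.1]
gripper_width: 0.2
time_s: 4.85
tcp_pos: [0.5291, 0.1089, 0.2026]
ee_rot: [[0.757, -0.654, 0.0], [-0.654, -0.757, -0.0], [0.0, 0.0, -1.0]]
wrist_force: [-0.2, -0.2, 0.7]
gripper_width: 0.17
```

```bash
python3 -m crank '[{"delta_rot":[0,0,0],"linear":[0,0,0],"gripper":10},{"delta_rot":[0,0,0],"linear":[0,0,0],"gripper":0},{"delta_rot":[0,0,0],"linear":[0,0,0],"gripper":0}]'; python3 -c "
from station import r
s=r.sense();print(s['moment'],s['wrist_force'])"
```

```text
time_s: 5.22
tcp_pos: [0.5292, 0.109, 0.2025]
ee_rot: [[0.757, -0.654, 0.0], [-0.654, -0.757, 0.0], [0.0, -0.0, -1.0]]
wrist_force: [0.7, 0.8, -0.1]
gripper_width: 0.133
[ 0.28049232 -0.27067917  0.00828846] [ 0.74398556  0.8159227  -0.1021777 ]
```

Gripped at 11.6 mm with little side force. Next, the anticlockwise twist, which is negative about tool z.

```bash
python3 -m crank '[{"delta_rot":[0,0,-0.06],"linear":[0,0,0],"gripper":0},{"delta_rot":[0,0,-0.06],"linear":[0,0,0],"gripper":0},{"delta_rot":[0,0,-0.06],"linear":[0,0,0],"gripper":0}]'; python3 -c "
from station import r
s=r.sense();print(s['moment'],s['wrist_force'])"
```

```text
time_s: 5.6
tcp_pos: [0.529, 0.1087, 0.2026]
ee_rot: [[0.862, -0.506, -0.0], [-0.506, -0.862, -0.0], [-0.0, 0.0, -1.0]]
wrist_force: [-1.2, -0.6, -0.9]
gripper_width: 0.136
[ 0.04446559 -0.02794822 -0.0725135 ] [-1.15529252 -0.56528094 -0.88176084]
```

```bash
python3 -m crank '[{"delta_rot":[0,0,-0.08],"linear":[0,0,0],"gripper":0},{"delta_rot":[0,0,-0.08],"linear":[0,0,0],"gripper":0},{"delta_rot":[0,0,-0.08],"linear":[0,0,0],"gripper":0},{"delta_rot":[0,0,-0.08],"linear":[0,0,0],"gripper":0}]'; python3 -c "
from station import r
s=r.sense();print(s['moment'],s['wrist_force'])"
```

```text
time_s: 6.1
tcp_pos: [0.5289, 0.1087, 0.2025]
ee_rot: [[0.978, -0.209, -0.0], [-0.209, -0.978, -0.0], [-0.0, 0.001, -1.0]]
wrist_force: [-0.9, -0.6, -0.4]
gripper_width: 0.137
[-0.02298829 -0.01999635 -0.0217276 ] [-0.92441661 -0.5666457  -0.40671269]
```

```bash
python3 -m crank '[{"delta_rot":[0,0,-0.08],"linear":[0,0,0],"gripper":0},{"delta_rot":[0,0,-0.08],"linear":[0,0,0],"gripper":0},{"delta_rot":[0,0,-0.08],"linear":[0,0,0],"gripper":0},{"delta_rot":[0,0,-0.08],"linear":[0,0,0],"gripper":0}]'; python3 -c "
from station import r
s=r.sense();print(s['moment'],s['wrist_force'])"
```

```text
time_s: 6.6
tcp_pos: [0.5289, 0.1087, 0.2026]
ee_rot: [[0.994, 0.11, -0.0], [0.11, -0.994, -0.0], [-0.0, 0.0, -1.0]]
wrist_force: [-0.5, 0.3, 0.7]
gripper_width: 0.135
[-0.01978968 -0.05295771 -0.05081131] [-0.48097848  0.3497125   0.66772934]
```

```bash
python3 -m crank '[{"delta_rot":[0,0,-0.08],"linear":[0,0,0],"gripper":0},{"delta_rot":[0,0,-0.08],"linear":[0,0,0],"gripper":0},{"delta_rot":[0,0,-0.07],"linear":[0,0,0],"gripper":0},{"delta_rot":[0,0,0],"linear":[0,0,0],"gripper":0}]'; python3 - <<'E'
from h import *
s=r.sense();print(s['moment'],s['wrist_force'])
o=[]
for n,x,y in(("top",250,285),("side",270,195)):
    c=capture(n);b=cv2.resize(cv2.convertScaleAbs(c["img"][y-48:y+48,x-40:x+40],alpha=1.7,beta=20),None,fx=5,fy=5,interpolation=cv2.INTER_CUBIC);o.append(b)
cv2.imwrite("pics/unl.png",np.hstack(o))
E
```

```text
time_s: 7.1
tcp_pos: [0.5289, 0.1087, 0.2026]
ee_rot: [[0.944, 0.33, -0.0], [0.33, -0.944, -0.0], [-0.0, 0.0, -1.0]]
wrist_force: [0.2, 0.0, 1.0]
gripper_width: 0.134
[-0.05599626 -0.00086524  0.00581403] [0.15874667 0.04420024 0.98558549]
```

View pics/unl.png

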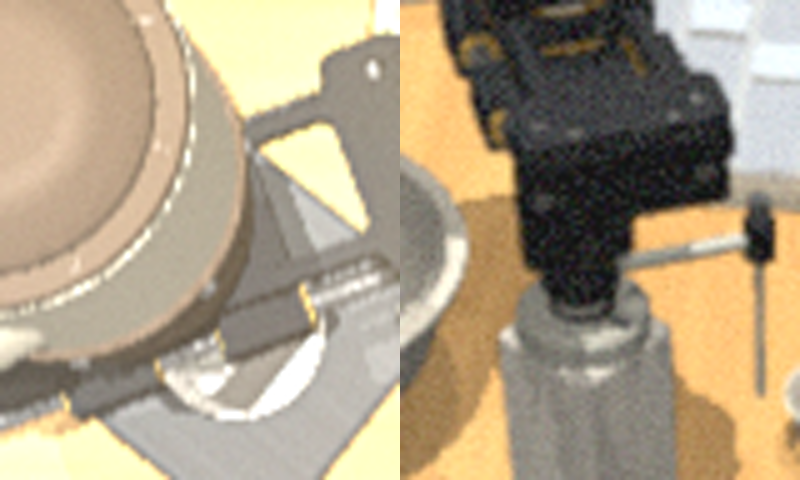

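Unlocked at about 60°: the arm swung with the grip and the forces are near zero. Lifting freely below the notch range.

```bash
python3 -m crank '[{"delta_rot":[0,0,0],"linear":[0,0,-0.004],"gripper":0},{"delta_rot":[0,0,0],"linear":[0,0,-0.006],"gripper":0},{"delta_rot":[0,0,0],"linear":[0,0,-0.006],"gripper":0}]'; python3 -c "
from station import r
s=r.sense();print(s['moment'],s['wrist_force'])"
```

```text
time_s: 7.58
tcp_pos: [0.529, 0.1088, 0.2187]
ee_rot: [[0.944, 0.331, -0.0], [0.331, -0.944, -0.0], [-0.0, -0.0, -1.0]]
wrist_force: [-0.3, -0.2, -3.4]
gripper_width: 0.138
[-0.05057189 -0.02213517 -0.0270377 ] [-0.33499448 -0.1540803  -3.39138373]
```

```bash
python3 -m crank '[{"delta_rot":[0,0,0],"linear":[0,0,-0.006],"gripper":0},{"delta_rot":[0,0,0],"linear":[0,0,-0.006],"gripper":0},{"delta_rot":[0,0,0],"linear":[0,0,-0.005],"gripper":0},{"delta_rot":[0,0,0],"linear":[0,0,0],"gripper":0}]'; python3 -c "
from station import r
s=r.sense();print(s['moment'],s['wrist_force'])"
```

```text
time_s: 8.07
tcp_pos: [0.5293, 0.109, 0.2361]
ee_rot: [[0.944, 0.331, 0.001], [0.331, -0.944, 0.0], [0.001, -0.0, -1.0]]
wrist_force: [0.4, 0.7, -3.0]
gripper_width: 0.134
[-0.03743782  0.02788044  0.03405535] [ 0.373112    0.74479151 -3.02551384]
```

Lifted 33.5 mm, wrist carrying the post's weight of about 3 N. Now I'll turn gently clockwise towards the channel side.

```bash
python3 -m crank '[{"delta_rot":[0,0,0.07],"linear":[0,0,0],"gripper":0},{"delta_rot":[0,0,0.07],"linear":[0,0,0],"gripper":0},{"delta_rot":[0,0,0.05],"linear":[0,0,0],"gripper":0},{"delta_rot":[0,0,0],"linear":[0,0,0],"gripper":0}]'; python3 -c "
from station import r
s=r.sense();print(s['moment'],s['wrist_force'])"
```

```text
time_s: 8.57
tcp_pos: [0.5289, 0.1088, 0.2353]
ee_rot: [[0.989, 0.147, -0.001], [0.147, -0.989, -0.0], [-0.001, 0.0, -1.0]]
wrist_force: [-0.5, 0.2, -2.7]
gripper_width: 0.136
[-0.0558787  -0.03232365  0.00199797] [-0.49146228  0.1589227  -2.68095075]
```

```bash
python3 -m crank '[{"delta_rot":[0,0,0.02],"linear":[0,0,0],"gripper":0},{"delta_rot":[0,0,0],"linear":[0,0,0],"gripper":0}]'; python3 -c "
from station import r
s=r.sense();print(s['moment'],s['wrist_force'])"
```

```text
time_s: 8.82
tcp_pos: [0.529, 0.1088, 0.2355]
ee_rot: [[0.992, 0.127, -0.0], [0.127, -0.992, -0.0], [-0.0, 0.0, -1.0]]
wrist_force: [0.5, 0.3, -2.3]
gripper_width: 0.136
[-0.05128293  0.01187991  0.03111988] [ 0.48914469  0.31076    -2.29277594]
```

```bash
python3 -m crank '[{"delta_rot":[0,0,0.02],"linear":[0,0,0],"gripper":0},{"delta_rot":[0,0,0],"linear":[0,0,0],"gripper":0}]'; python3 -c "
from station import r
s=r.sense();print(s['moment'],s['wrist_force'])"
```

```text
time_s: 9.07
tcp_pos: [0.5291, 0.1088, 0.2356]
ee_rot: [[0.994, 0.107, 0.0], [0.107, -0.994, -0.0], [0.0, 0.0, -1.0]]
wrist_force: [-0.3, 0.2, -3.3]
gripper_width: 0.135
[-0.02948846 -0.03017092 -0.00768707] [-0.27445434  0.15864599 -3.33000731]
```

Now at 6.1° (stand about 47°), still no contact. Continuing in small steps.

```bash
python3 -m crank '[{"delta_rot":[0,0,0.015],"linear":[0,0,0],"gripper":0},{"delta_rot":[0,0,0],"linear":[0,0,0],"gripper":0}]'; python3 -c "
from station import r
s=r.sense();print(s['moment'],s['wrist_force'])"
```

```text
time_s: 9.32
tcp_pos: [0.5291, 0.1088, 0.2355]
ee_rot: [[0.996, 0.092, -0.0], [0.092, -0.996, -0.0], [-0.0, 0.0, -1.0]]
wrist_force: [0.1, -1.3, -3.2]
gripper_width: 0.137
[-0.09443804 -0.04175464 -0.00162574] [ 0.12995335 -1.32471123 -3.17169438]
```

```bash
python3 -m crank '[{"delta_rot":[0,0,0.015],"linear":[0,0,0],"gripper":0},{"delta_rot":[0,0,0],"linear":[0,0,0],"gripper":0}]'; python3 -c "
from station import r
s=r.sense();print(s['moment'],s['wrist_force'])"
```

```text
time_s: 9.57
tcp_pos: [0.529, 0.1088, 0.2355]
ee_rot: [[0.997, 0.077, -0.0], [0.077, -0.997, -0.0], [-0.0, 0.0, -1.0]]
wrist_force: [0.2, 0.1, -3.5]
gripper_width: 0.14
[-0.12149035  0.02842857 -0.02282809] [ 0.1603717   0.05258535 -3.46571643]
```

```bash
python3 -m crank '[{"delta_rot":[0,0,0.01],"linear":[0,0,0],"gripper":0},{"delta_rot":[0,0,0],"linear":[0,0,0],"gripper":0}]'; python3 -c "
from station import r
s=r.sense();print(s['moment'],s['wrist_force'])"
```

```text
time_s: 9.82
tcp_pos: [0.5291, 0.1088, 0.2356]
ee_rot: [[0.998, 0.067, -0.0], [0.067, -0.998, -0.0], [-0.0, 0.0, -1.0]]
wrist_force: [0.9, -0.7, -4.0]
gripper_width: 0.138
[-0.13869227  0.05400059  0.06033749] [ 0.88668389 -0.73221414 -4.02845469]
```

```bash
python3 -m crank '[{"delta_rot":[0,0,0.01],"linear":[0,0,0],"gripper":0},{"delta_rot":[0,0,0],"linear":[0,0,0],"gripper":0}]'; python3 -c "
from station import r
s=r.sense();print(s['moment'],s['wrist_force'])"
```

```text
time_s: 10.07
tcp_pos: [0.5291, 0.1088, 0.2356]
ee_rot: [[0.998, 0.057, -0.0], [0.057, -0.998, -0.0], [-0.0, 0.0, -1.0]]
wrist_force: [-0.2, -0.2, -2.3]
gripper_width: 0.134
[-0.13971929  0.06242025  0.10672654] [-0.17736428 -0.24318607 -2.26795069]
```

```bash
python3 -m crank '[{"delta_rot":[0,0,0.01],"linear":[0,0,0],"gripper":0},{"delta_rot":[0,0,0],"linear":[0,0,0],"gripper":0}]'; python3 -c "
from station import r
s=r.sense();print(s['moment'],s['wrist_force'])"
```

```text
time_s: 10.32
tcp_pos: [0.5291, 0.1088, 0.2356]
ee_rot: [[0.999, 0.047, -0.0], [0.047, -0.999, -0.0], [-0.0, 0.0, -1.0]]
wrist_force: [-0.8, -1.1, -4.1]
gripper_width: 0.132
[-0.19282768  0.05770087  0.18909973] [-0.7919395  -1.06114629 -4.08817996]
```

```bash
python3 -m crank '[{"delta_rot":[0,0,0.01],"linear":[0,0,0],"gripper":0},{"delta_rot":[0,0,0],"linear":[0,0,0],"gripper":0}]'; python3 -c "
from station import r
s=r.sense();print(s['moment'],s['wrist_force'])"
```

```text
time_s: 10.58
tcp_pos: [0.5291, 0.1088, 0.2355]
ee_rot: [[0.999, 0.037, -0.0], [0.037, -0.999, -0.0], [-0.0, 0.0, -1.0]]
wrist_force: [0.0, 0.3, -3.0]
gripper_width: 0.134
[-0.16849822  0.11081     0.22462136] [ 0.00857924  0.3473495  -2.95705934]
```

Contact felt: 0.22 N m, rising about 0.06 per 0.01 rad. Easing off to roughly 0.16 N m, then raising 1 mm at a time and watching for the moment to drop.

```bash
cat > s.py <<'E'
from station import r
import numpy as np
s=r.sense();R=s['ee_rot'];print("Mz %.3f F %s z %.4f yaw %.2f"%(s['moment'][2],np.round(s['wrist_force'],1),s['tcp_pos'][2],np.degrees(np.arctan2(R[1,0],R[0,0]))))
E
python3 -m crank '[{"delta_rot":[0,0,-0.01],"linear":[0,0,-0.001],"gripper":0}]' >/dev/null; python3 s.py
python3 -m crank '[{"delta_rot":[0,0,0],"linear":[0,0,-0.001],"gripper":0}]' >/dev/null; python3 s.py
python3 -m crank '[{"delta_rot":[0,0,0],"linear":[0,0,-0.001],"gripper":0}]' >/dev/null; python3 s.py
```

```text
Mz 0.128 F [ 1.2 -0.9 -8.3] z 0.2358 yaw 2.71
Mz 0.125 F [ 1.8 -1.2 -8.9] z 0.2363 yaw 2.68
Mz 0.141 F [ 1.2 -0.4 -9.3] z 0.2376 yaw 2.68
```

```bash
python3 -m crank '[{"delta_rot":[0,0,0],"linear":[0,0,-0.001],"gripper":0}]' >/dev/null; python3 s.py
python3 -m crank '[{"delta_rot":[0,0,0],"linear":[0,0,-0.001],"gripper":0}]' >/dev/null; python3 s.py
```

```text
Mz 0.135 F [ 0.6  0.2 -9.3] z 0.2390 yaw 2.69
Mz 0.193 F [ 0.5 -0.5 -9.2] z 0.2402 yaw 2.70
```

```bash
python3 -m crank '[{"delta_rot":[0,0,0],"linear":[0,0,-0.001],"gripper":0}]' >/dev/null; python3 s.py
python3 -m crank '[{"delta_rot":[0,0,0],"linear":[0,0,-0.001],"gripper":0}]' >/dev/null; python3 s.py
```

```text
Mz 0.170 F [-0.3  0.2 -9.1] z 0.2414 yaw 2.70
Mz 0.159 F [-0.1  0.2 -9.5] z 0.2425 yaw 2.70
```

```bash
python3 -m crank '[{"delta_rot":[0,0,0],"linear":[0,0,-0.001],"gripper":0}]' >/dev/null; python3 s.py
python3 -m crank '[{"delta_rot":[0,0,0],"linear":[0,0,-0.001],"gripper":0}]' >/dev/null; python3 s.py
```

```text
Mz 0.108 F [-0.3 -0.3 -9.1] z 0.2435 yaw 2.70
Mz 0.103 F [-0.  -0.8 -9. ] z 0.2445 yaw 2.70
```

```bash
python3 -m crank '[{"delta_rot":[0,0,0],"linear":[0,0,-0.001],"gripper":0}]' >/dev/null; python3 s.py
python3 -m crank '[{"delta_rot":[0,0,0],"linear":[0,0,-0.001],"gripper":0}]' >/dev/null; python3 s.py
```

```text
Mz 0.125 F [-1.3  0.3 -9.5] z 0.2455 yaw 2.70
Mz 0.159 F [-0.3 -0.4 -9.9] z 0.2465 yaw 2.70
```

The vertical rub of about 6 N is a clear second signal. Still on the channel side, so continuing.

```bash
python3 -m crank '[{"delta_rot":[0,0,0],"linear":[0,0,-0.001],"gripper":0}]' >/dev/null; python3 s.py
python3 -m crank '[{"delta_rot":[0,0,0],"linear":[0,0,-0.001],"gripper":0}]' >/dev/null; python3 s.py
```

```text
Mz 0.127 F [ 0.2 -0.8 -8.8] z 0.2476 yaw 2.70
Mz 0.110 F [-0.5 -0.1 -8.8] z 0.2486 yaw 2.71
```

```bash
python3 -m crank '[{"delta_rot":[0,0,0],"linear":[0,0,-0.001],"gripper":0}]' >/dev/null; python3 s.py
python3 -m crank '[{"delta_rot":[0,0,0],"linear":[0,0,-0.001],"gripper":0}]' >/dev/null; python3 s.py
```

```text
Mz 0.086 F [-0.7 -0.7 -8.1] z 0.2499 yaw 2.71
Mz 0.117 F [-0.7 -0.1 -6.1] z 0.2510 yaw 2.70
```

```bash
python3 -m crank '[{"delta_rot":[0,0,0],"linear":[0,0,-0.001],"gripper":0}]' >/dev/null; python3 s.py
python3 -m crank '[{"delta_rot":[0,0,0],"linear":[0,0,-0.001],"gripper":0}]' >/dev/null; python3 s.py
```

```text
Mz 0.050 F [-1.3 -0.6 -5.5] z 0.2522 yaw 2.71
Mz 0.017 F [-0.2  0.1 -5.3] z 0.2534 yaw 2.71
```

At z≈0.2534 the moment has fallen to about 0. I'll test whether it turns freely here.

```bash
python3 -m crank '[{"delta_rot":[0,0,0.015],"linear":[0,0,0],"gripper":0},{"delta_rot":[0,0,0],"linear":[0,0,0],"gripper":0}]' >/dev/null; python3 s.py
```

```text
Mz 0.135 F [ 0.7 -0.6 -2.7] z 0.2534 yaw 1.85
```

```bash
python3 -m crank '[{"delta_rot":[0,0,0.015],"linear":[0,0,0],"gripper":0},{"delta_rot":[0,0,0],"linear":[0,0,0],"gripper":0}]' >/dev/null; python3 s.py
```

```text
Mz 0.109 F [-0.2 -0.4 -1.4] z 0.2533 yaw 0.99
```

```bash
python3 -m crank '[{"delta_rot":[0,0,0.02],"linear":[0,0,-0.0005],"gripper":0},{"delta_rot":[0,0,0],"linear":[0,0,0],"gripper":0}]' >/dev/null; python3 s.py
```

```text
Mz 0.222 F [ 0.2 -0.7 -2.1] z 0.2533 yaw -0.16
```

```bash
python3 -m crank '[{"delta_rot":[0,0,0.02],"linear":[0,0,0],"gripper":0},{"delta_rot":[0,0,0],"linear":[0,0,0],"gripper":0}]' >/dev/null; python3 s.py
```

```text
Mz 0.314 F [ 1.  -0.5 -1.6] z 0.2533 yaw -1.30
```

The moment grows again to 0.31, so I won't push. I'll back off and check the post's real angle from the probe arm.

```bash
python3 -m crank '[{"delta_rot":[0,0,-0.03],"linear":[0,0,0],"gripper":0},{"delta_rot":[0,0,0],"linear":[0,0,0],"gripper":0}]' >/dev/null; python3 s.py; python3 - <<'E'
from h import *
o=[]
for n,x,y in(("top",270,285),("side",290,195)):
    c=capture(n);b=cv2.resize(cv2.convertScaleAbs(c["img"][y-40:y+40,x-40:x+40],alpha=1.7,beta=20),None,fx=5,fy=5,interpolation=cv2.INTER_CUBIC);o.append(b)
    a=np.array([.529,.109]);
    for ang in(0,2,4,6): t=np.radians(ang);print(n,ang,(proj(c,np.array([a[0]+.081*np.cos(t),a[1]+.081*np.sin(t),.237]))-[x-40,y-40])*5)
cv2.imwrite("pics/f1.png",np.hstack(o))
E
```

```text
Mz 0.180 F [ 1.1 -0.8 -1. ] z 0.2532 yaw 0.43
top 0 [70.92359892 -9.93787708]
top 2 [62.46603213 -9.59020247]
top 4 [54.01828999 -8.95388708]
top 6 [45.59009961 -8.02961559]
side 0 [282.3414223  132.31750053]
side 2 [282.3904886  128.01518549]
side 4 [282.18015953 123.7323704 ]
side 6 [281.71239977 119.47407459]
```

View pics/f1.png

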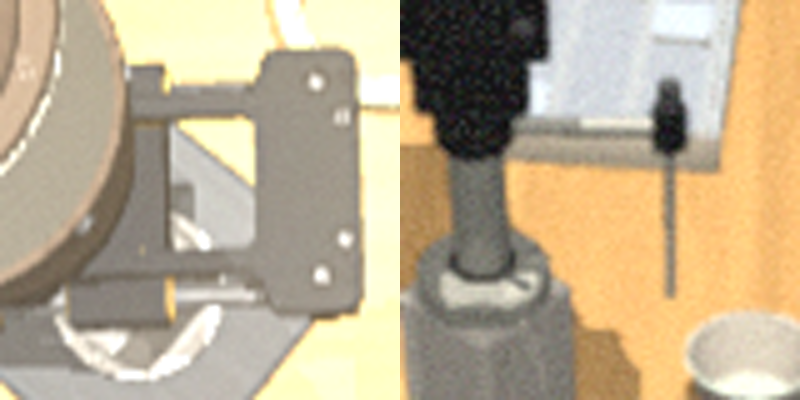

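Inconclusive by eye: the arm looks about 2–3°. The easing signal with upward support suggests the pin is at the notch's lower edge, so I'll raise further with this light twist.

```bash
python3 -m crank '[{"delta_rot":[0,0,0],"linear":[0,0,-0.0007],"gripper":0}]' >/dev/null; python3 s.py; python3 -m crank '[{"delta_rot":[0,0,0],"linear":[0,0,-0.0007],"gripper":0}]' >/dev/null; python3 s.py
```

```text
Mz 0.184 F [ 1.3 -0.4 -3.7] z 0.2534 yaw 0.40
Mz 0.153 F [ 2.  -0.7 -6.9] z 0.2536 yaw 0.39
```

```bash
python3 -m crank '[{"delta_rot":[0,0,0],"linear":[0,0,-0.0007],"gripper":0}]' >/dev/null; python3 s.py; python3 -m crank '[{"delta_rot":[0,0,0],"linear":[0,0,-0.0007],"gripper":0}]' >/dev/null; python3 s.py
```

```text
Mz 0.158 F [ 1.7 -0.7 -8.2] z 0.2539 yaw 0.39
Mz 0.011 F [-1.4  0.5 -3.1] z 0.2552 yaw 0.38
```

Now both signals dropped cleanly: Mz 0.01 and Fz just the weight. Trying the twist here.

```bash
python3 -m crank '[{"delta_rot":[0,0,0.03],"linear":[0,0,0],"gripper":0},{"delta_rot":[0,0,0],"linear":[0,0,0],"gripper":0}]' >/dev/null; python3 s.py;
```

```text
Mz -0.010 F [-0.2 -0.2 -3. ] z 0.2564 yaw -1.34
```

```bash
python3 -m crank '[{"delta_rot":[0,0,0.03],"linear":[0,0,0],"gripper":0},{"delta_rot":[0,0,0],"linear":[0,0,0],"gripper":0}]' >/dev/null; python3 s.py;
```

```text
Mz -0.008 F [ 0.2 -0.4 -2.9] z 0.2560 yaw -3.05
```

It turns freely, so the pin is in the notch. Twisting home in stages.

```bash
python3 -m crank '[{"delta_rot":[0,0,0.04],"linear":[0,0,0],"gripper":0},{"delta_rot":[0,0,0.04],"linear":[0,0,0],"gripper":0}]' >/dev/null; python3 s.py;
```

```text
Mz 0.011 F [ 0.3 -0.4 -3.2] z 0.2559 yaw -7.69
```

```bash
python3 -m crank '[{"delta_rot":[0,0,0.05],"linear":[0,0,0],"gripper":0},{"delta_rot":[0,0,0.05],"linear":[0,0,0],"gripper":0}]' >/dev/null; python3 s.py;
```

```text
Mz -0.031 F [ 0.4  0.2 -3.9] z 0.2558 yaw -13.43
```

```bash
python3 -m crank '[{"delta_rot":[0,0,0.05],"linear":[0,0,0],"gripper":0},{"delta_rot":[0,0,0.05],"linear":[0,0,0],"gripper":0}]' >/dev/null; python3 s.py;
```

```text
Mz -0.028 F [ 0.9  0.4 -3.9] z 0.2559 yaw -19.16
```

```bash
python3 -m crank '[{"delta_rot":[0,0,0.05],"linear":[0,0,0],"gripper":0},{"delta_rot":[0,0,0.05],"linear":[0,0,0],"gripper":0}]' >/dev/null; python3 s.py;
```

```text
Mz 0.032 F [-0.5 -0.4 -3. ] z 0.2559 yaw -24.89
```

```bash
python3 -m crank '[{"delta_rot":[0,0,0.05],"linear":[0,0,0],"gripper":0},{"delta_rot":[0,0,0.05],"linear":[0,0,0],"gripper":0}]' >/dev/null; python3 s.py;
```

```text
Mz -0.006 F [ 0.6 -0.4 -3.1] z 0.2559 yaw -30.63
```

```bash
python3 -m crank '[{"delta_rot":[0,0,0.04],"linear":[0,0,0],"gripper":0},{"delta_rot":[0,0,0.04],"linear":[0,0,0],"gripper":0}]' >/dev/null; python3 s.py;
```

```text
Mz 0.026 F [ 0.2  0.  -4.2] z 0.2559 yaw -35.19
```

```bash
python3 -m crank '[{"delta_rot":[0,0,0.04],"linear":[0,0,0],"gripper":0},{"delta_rot":[0,0,0.03],"linear":[0,0,0],"gripper":0},{"delta_rot":[0,0,0],"linear":[0,0,0],"gripper":0}]' >/dev/null; python3 s.py;
```

```text
Mz 0.037 F [-0.7 -0.6 -4. ] z 0.2558 yaw -39.11
```

```bash
python3 -m crank '[{"delta_rot":[0,0,0.02],"linear":[0,0,0],"gripper":0},{"delta_rot":[0,0,0],"linear":[0,0,0],"gripper":0}]' >/dev/null; python3 s.py;
```

```text
Mz 0.019 F [ 0.8 -0.5 -3.4] z 0.2559 yaw -40.27
```

```bash
python3 -m crank '[{"delta_rot":[0,0,0.02],"linear":[0,0,0],"gripper":0},{"delta_rot":[0,0,0],"linear":[0,0,0],"gripper":0}]' >/dev/null; python3 s.py;
```

```text
Mz -0.013 F [ 0.7 -0.  -3. ] z 0.2558 yaw -41.42
```

At the locked direction with no resistance. Now I'll lower gently, feeling for the seat.

```bash
python3 -m crank '[{"delta_rot":[0,0,0],"linear":[0,0,0.001],"gripper":0},{"delta_rot":[0,0,0],"linear":[0,0,0],"gripper":0}]' >/dev/null; python3 s.py;  python3 -m crank '[{"delta_rot":[0,0,0],"linear":[0,0,0.001],"gripper":0},{"delta_rot":[0,0,0],"linear":[0,0,0],"gripper":0}]' >/dev/null; python3 s.py
```

```text
Mz -0.035 F [-0.8  0.2 -3.5] z 0.2547 yaw -41.41
Mz -0.005 F [-0.4 -0.7 -3.8] z 0.2537 yaw -41.41
```

```bash
python3 -m crank '[{"delta_rot":[0,0,0],"linear":[0,0,0.001],"gripper":0},{"delta_rot":[0,0,0],"linear":[0,0,0],"gripper":0}]' >/dev/null; python3 s.py;  python3 -m crank '[{"delta_rot":[0,0,0],"linear":[0,0,0.001],"gripper":0},{"delta_rot":[0,0,0],"linear":[0,0,0],"gripper":0}]' >/dev/null; python3 s.py
```

```text
Mz 0.054 F [ 1.  -0.7 -3.7] z 0.2528 yaw -41.41
Mz -0.044 F [-1.3  0.7  2.2] z 0.2528 yaw -41.40
```

Seated: it sank about 3 mm, then Fz went to +2 N. Releasing.

```bash
python3 -m crank '[{"delta_rot":[0,0,0],"linear":[0,0,0],"gripper":18},{"delta_rot":[0,0,0],"linear":[0,0,0],"gripper":24},{"delta_rot":[0,0,0],"linear":[0,0,0],"gripper":60},{"delta_rot":[0,0,0],"linear":[0,0,0],"gripper":100},{"delta_rot":[0,0,0],"linear":[0,0,0],"gripper":100},{"delta_rot":[0,0,0],"linear":[0,0,0],"gripper":100},{"delta_rot":[0,0,0],"linear":[0,0,0],"gripper":100},{"delta_rot":[0,0,0],"linear":[0,0,0],"gripper":100}]'
```

```text
time_s: 19.42
tcp_pos: [0.5291, 0.1089, 0.2519]
ee_rot: [[0.75, -0.662, 0.0], [-0.662, -0.75, 0.0], [0.0, -0.0, -1.0]]
wrist_force: [0.2, -0.2, 0.0]
gripper_width: 0.836
```

```bash
python3 -m crank '[{"delta_rot":[0,0,0],"linear":[0,0,-0.02],"gripper":100},{"delta_rot":[0,0,0],"linear":[0,0,-0.03],"gripper":100},{"delta_rot":[0,0,0],"linear":[0,0,-0.04],"gripper":100},{"delta_rot":[0,0,0],"linear":[0,0,-0.04],"gripper":100},{"delta_rot":[0,0,0],"linear":[-0.05,0,0],"gripper":100},{"delta_rot":[0,0,0],"linear":[-0.05,0,0],"gripper":100},{"delta_rot":[0,0,0],"linear":[-0.05,0,0],"gripper":100},{"delta_rot":[0,0,0],"linear":[0,0,0],"gripper":100},{"delta_rot":[0,0,0],"linear":[0,0,0],"gripper":100}]'; python3 - <<'E'
from h import *
o=[]
for n,x,y in(("top",258,290),("side",280,205)):
    c=capture(n);cv2.imwrite(f"pics/{n}9.png",c["img"]);o.append(cv2.resize(cv2.convertScaleAbs(c["img"][y-60:y+60,x-50:x+50],alpha=1.7,beta=20),None,fx=4,fy=4,interpolation=cv2.INTER_CUBIC))
    for dz in(.0,.047,.050,.053):
        t=np.radians(-40.5);print(n,dz,[(np.round((proj(c,np.array([.529+k*np.cos(t),.109+k*np.sin(t),h+dz]))-[x-50,y-60])*4+400*(n=="side")*np.array([1,0]))) for k,h in((.081,.187),(0,.24))])
cv2.imwrite("pics/end.png",np.hstack(o))
E
```

```text
time_s: 20.55
tcp_pos: [0.4167, 0.2081, 0.3821]
ee_rot: [[0.75, -0.661, 0.0], [-0.661, -0.75, 0.0], [0.0, -0.0, -1.0]]
wrist_force: [-0.5, 0.4, -0.0]
gripper_width: 1.005
top 0.0 [array([278., 115.]), array([144., 245.])]
top 0.047 [array([272.,  96.]), array([130., 232.])]
top 0.05 [array([271.,  95.]), array([129., 231.])]
top 0.053 [array([271.,  93.]), array([128., 230.])]
side 0.0 [array([662., 297.]), array([535., 138.])]
side 0.047 [array([660., 217.]), array([529.,  52.])]
side 0.05 [array([660., 212.]), array([529.,  47.])]
side 0.053 [array([660., 207.]), array([528.,  41.])]
```

View pics/end.png

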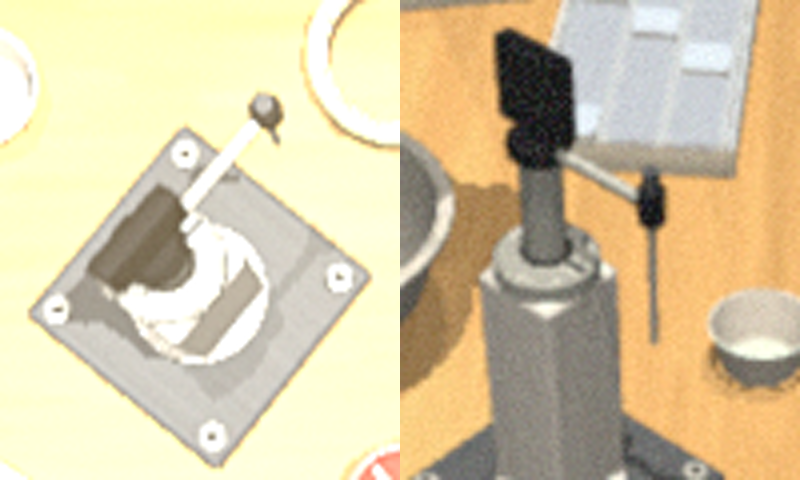

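Side view: the post stands raised at (545,210) with the grip top near (535,60), and the arm points along the base edge. The cup, timer and tape are unmoved. One numeric check against the start: ball azimuth and height, and bystander shifts.

```bash
python3 - <<'E'
from h import *
np.set_printoptions(precision=4,suppress=True)
T=capture("top");S=capture("side")
p0=tri(T,(200+214/2.857,235+76/2.857),S,(215+238/3,165+137/3))[0]
# same feature: ball head top-view centre, side black body centre
p1=tri(T,(208+265/4,230+108/4),S,(230+251/4,145+199/4))[0]
a=np.array([.529,.109])
for p in(p0,p1): print(p,np.degrees(np.arctan2(*(p[:2]-a)[::-1])))
a0=cv2.imread("pics/top0.png");b0=T["img"]
for n,w in(("cup",(180,230,222,272)),("tape",(280,215,335,272)),("timer",(288,335,332,378))):
    x0,y0,x1,y1=w;res=cv2.matchTemplate(b0[y0-8:y1+8,x0-8:x1+8],a0[y0:y1,x0:x1],cv2.TM_CCOEFF_NORMED);print(n,np.array(cv2.minMaxLoc(res)[3])-8,res.max())
print(r.sense()["wrist_force"])
E
```

```text
[0.5858 0.0605 0.2035] -40.497969510624124
[0.5852 0.059  0.2419] -41.644378933670595
cup [0 0] 0.9990853
tape [0 0] 0.99842435
timer [0 0] 0.9989656
[ 0.6042 -0.33    0.0184]
```

Azimuth is within about 1° of the locked direction, the rise is within 38–50 mm by either measure, and the bystanders have not moved. Handing in.

```bash
python3 -c "
from station import workorder
print(workorder.finish_job())"
```

```text
the job is handed in; nothing more can be done
None
```

I unlocked the post by about 60°, drew it up, and felt for the upper notch with a light clockwise twist. I then turned it home, lowered it about 3 mm until it sat, let go and backed the gripper clear. The job is handed in, at about 21 s of the 72 s allowed; it gives no verdict.

**Feeling for the notch:** The first easing, at about 51 mm of tool lift, was a false give. I pushed to about 0.31 N m there, more than the 0.1–0.2 N m advised. I backed off and went a little higher. At about 53 mm the twisting resistance disappeared and only the post's weight remained, so I turned it there.

**Last checks:**
- **Angle:** the probe arm points within about 1° of its starting, locked direction.
- **Seating:** the post sat with a clear upward push of about 2 N before I opened the gripper. I did not twist it back to test the lock.
- **Bystanders:** the cup, timer and tape have not moved in the top view.
- **Clearance:** the gripper holds nothing, and the wrist force is near zero.

**Disagreement:** the rise came out at 50 mm from the tool height but 38 mm from the two camera views. I think I used a different point on the probe in the first picture, and allowing for that the camera figure is about 46 mm. All three figures are within the required range.

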